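Unlatch the tube carrier and hold its gate wide

TASK

A colleague is about to lift the rack out of the steel tube carrier: squeeze the round-padded catch fully in first, then the straight-tabbed catch, swing the gate by its upright post outwards past its half-way click, and hold it wide open, about square to the front it closed. Finish while still holding it there, because it swings back by itself; leave the jar, beaker and dishes around the carrier where they stand.

Things in the scene. Friction and masses are not known exactly. Their poses are not given: they have to be found in the camera images.
- round_mid (a point): Middle of the first catch, the one with two round upright pads (grey discs 32 mm across, 6 mm thick), 195 mm above the bench, a good gripping height; pad tops 211 mm, all else near it below 170 mm. Squeeze the pads together along y: outer faces 44 mm apart when out, 26 mm when fully in. y points along the shut gate to its hinge, x into the carrier. It may be the catch nearer to or farther from the hinge.
- straight_mid (a point): Middle of the second catch, with two plain straight upright tabs (grey strips 12 mm wide, 6 mm thick), 95 mm from the first. Same height, surroundings, spacing (44 mm outside when out, 26 mm when in) and axes as the round-padded one.
- round_p (a joint): travel in m of the round catch's tab on the +y side: 0 when out (starts within 0.0015), growing as it is squeezed towards the catch's middle, 0.009 against its stop. Needs about 5 N, has no return spring and stays where it is left. Its tooth lets go of the gate at about 0.006.
- round_m (a joint): travel in m of the round catch's tab on the -y side: 0 when out (starts within 0.0015), growing as it is squeezed towards the catch's middle, 0.009 against its stop. Needs about 5 N, has no return spring and stays where it is left. Its tooth lets go of the gate at about 0.006.
- straight_p (a joint): travel in m of the straight catch's tab on the +y side: 0 when out (starts within 0.0015), growing as it is squeezed towards the catch's middle, 0.009 against its stop. Needs about 5 N, has no return spring and stays where it is left. Its tooth lets go of the gate at about 0.006.
- straight_m (a joint): travel in m of the straight catch's tab on the -y side: 0 when out (starts within 0.0015), growing as it is squeezed towards the catch's middle, 0.009 against its stop. Needs about 5 N, has no return spring and stays where it is left. Its tooth lets go of the gate at about 0.006.
- post (a point): Axis of the upright round grey post (16 mm diameter) on the free end of the gate's top rail, 195 mm above the bench, a good gripping height; post top 216 mm, gate rail 148 mm. Moves with the gate; y along the gate to its hinge, x square to it, into the carrier when shut. When shut, the nearest catch tab is about 40 mm along y and 30 mm along x away.
- gate_hinge (a point): On the gate's vertical hinge axis, at 195 mm above the bench; 206 mm horizontally from the post. Moves with the gate (same axes as the post).
- gate (a joint): Gate angle in rad: 0 shut, growing as it swings outwards (clockwise seen from above), stop at 1.75. A closer spring pulls it shut, about 2 N at the post when wide. At about 0.85 rad it clicks over a spring ball in the apron (about 7 N at the post in all, felt from 0.75 to 0.95); let go beyond, it falls slowly back to the ball and rests at about 0.93. Held shut until both catches are in.
- carrier: Fixed stainless cage, 170 mm (x) by 250 mm (y), 150 mm high, with a rack of metal-capped tubes in it; origin under its middle, x pointing from the gate inwards. A 4 mm apron 120 mm deep lies before the 215 mm wide barred gate. Hinge at x -78, y +100 mm; catches on the front top rail at x -60, y +55 and -40 mm, parallel to the carrier.
- jar_mid (a point): Bystander: middle of a glass jar with white lid, 64 mm diameter, 110 mm tall, standing at the gate's free-end side of the carrier.
- beaker_mid (a point): Bystander: middle of an open glass beaker, 70 mm across, 90 mm tall, standing behind the carrier.
- dishes_mid (a point): Bystander: middle of a stack of four clear dishes, 90 mm across, 60 mm tall, standing behind the carrier.
Not all that is in view belongs to the job. What is shaped like the part that bears beaker_mid but pink, red or yellow is not meant.

How it is judged:
By the outcome, as a careful person would: the job done as asked, in the order asked, and still so for the second after the job is handed in, while the arm keeps its last pose, push and grip.
It also fails if it takes over 58 s, if anything falls off the work surface, if the arm or the gripper's body presses on something with over 40 N, if the wrist force passes 120 N, or if a joint passes its speed limit or range.

ROBOT

A 6-joint arm with a two-finger parallel gripper is mounted at the origin on the work surface. World frame = base frame: x ahead of the robot, y to its left, z up, the work surface at z = 0. Lengths are in m, angles in rad, forces in N, time in s.
With the tool pointing down it reaches from about 0.275 to 1 m from the base axis. Payload 8.4 kg.
Tool frame: the origin (TCP) lies between the finger pads; the fingertips stand env.tips_ahead ahead of it and the grasp point (between the pads) lies 2 mm behind it (env.tips_ahead is the distance from the TCP to the fingertips, in m); z points along the fingers, y is the direction in which the jaws open and shut (so a half turn about z gives the same grasp; the last joint's range is limited). The gripper opens to 85 mm and grips with 20 to 120 N. Pads are 22 mm wide; open, the fingers measure 114 mm over their backs; the gripper's body (76 mm by 85 mm) begins 54 mm behind the grasp point. The pads swing forward as they close: fully open they stand 13 mm farther back than shut.
Start: joints at [-1.162, 0.353, 1.633, -0, 1.155, -0.002], TCP at [0.25, -0.573, 0.248] pointing down, gripper open.
Joint ranges: [-2.63, 2.63], [-0.92, 2.1], [0.06, 2.66], [-1.3, 4.44], [0, 2.69], [-3.02, 3.02]. Speed limits (rad/s): [2.22, 2.22, 2.79, 3.14, 3.14, 3.14].

INTERFACE

Orientations are given as a unit quaternion [w, x, y, z].
In Python, from bench import env gives the robot as it stands.
- The arm moves only by the tool step_arm, never from a script. Its argument "moves" is a list that holds one entry, the list of rows, each a list of 7 numbers: the shift along the tool's x, y, z in units of 60 mm (1.0 is 60 mm), then the turn, a rotation vector about the tool's x, y, z in units of 6 degrees (1.0 is 6 degrees), then the opening, from 0 (shut) to 1 (fully open). A call has 1 to 5 rows; each row is the pose to reach, as a shift and turn from the pose commanded when the call began, along the tool's axes at that moment; what a row does not reach only later rows make up. A row lasts 1/8 s, in which the tool goes at most 62.5 mm and 10.7 degrees, less where a joint would pass 70% of its speed; a pose out of reach is approached as far as the arm can. A call with a gripper value outside its range is refused whole. The fingers move at their own pace and stop on an object; the grip force is fixed at half the most. Time passes only in rows, so rows that repeat a pose let the fingers close. It gives the time, the measured TCP pose, the force and the opening at its end, in the units of the state.
- env.sense(): the state, without advancing time (a new reading comes with each control period).
- env.capture(name): name is "side" or "top" or "wrist"; returns a dict with "image" (384x512x3 uint8, red, green, blue), "camera_matrix" (3x3 intrinsics, pixels), "dist_coeffs" ([k1, k2, p1, p2, k3] as OpenCV has them; the pictures are not rectified), "origin" and "attitude" of the camera in the world; the wrist camera has in their place "mount" (4x4, takes a point from camera to tool coordinates, whose origin is the TCP and whose axes are the flange's). Camera axes: x right, y down, z forward; pixel columns grow to the right and rows downward; lengths in m; the calibration is good to about 2 mm. A picture is of the moment at which its call begins: read the wrist's pose just before it. There is no depth.
- env.close_job(): hands the job in, once; it reports no verdict.
The state is a dict: "t": time; "q": joint angles; "joint_vel": joint speeds; "joint_torque": joint torques, N m; "tcp_pos": TCP position; "ee_rot": TCP orientation; "wrist_force": force on the tool from outside, world axes, zero at the start; "ft_torque": the same for the moment, N m; "finger_gap": finger opening in m.
Only numpy, scipy, OpenCV 4.12 (cv2) and the standard library are available. Lean on these libraries where they do the work, as an engineer would, in place of code of your own. Each camera call takes 0.05 s, during which the arm holds its last target.

## Working session

There is one attempt and no reset: what is moved stays moved. The work goes in short steps, Python scripts to look and compute and a tool call to move; the robot and the scene stay as the last step left them, time stands still between calls to the robot, and variables do not carry over. Pictures are saved under pics/ and viewed, and the job is handed in when it is done.

Besides the shell and the picture viewer there is one more tool, called after "Emit:" as name(argument=value, ...), one argument or row to a line, values as JSON. step_arm: Moves the arm, as the interface text tells. Its arguments: {"type":"object","properties":{"moves":{"type":"array","items":{"type":"array","items":{"type":"array","items":{"type":"number"}}}}},"required":["moves"]}

```bash
ls; mkdir -p pics; python3 - <<'E'
from bench import env
import cv2,numpy as np
print(env.sense(), env.tips_ahead)
for n in("side","top","wrist"):
    c=env.capture(n); cv2.imwrite(f"pics/{n}0.png",c["image"][:,:,::-1])
    print(n,{k:np.round(v,4).tolist() for k,v in c.items() if k!="image"})
E
```

```text
pics
{'t': 0.0, 'q': array([-1.16241891e+00,  3.53618620e-01,  1.63411416e+00, -1.08373123e-05,
        1.15518331e+00, -2.40587716e-03]), 'joint_vel': array([ 0.0004678 ,  0.00030523, -0.00197238, -0.00091686,  0.00047413,
        0.00083889]), 'joint_torque': array([-1.98377275e-03, -6.05259490e+01, -3.42066872e+01, -1.40672687e-04,
        9.44063271e-03,  1.47457274e-05]), 'tcp_pos': array([ 0.24940098, -0.57260946,  0.24758865]), 'ee_rot': array([-6.47133817e-04,  9.78980522e-01,  2.03952688e-01, -1.38253125e-04]), 'wrist_force': array([0.25799141, 0.37798098, 0.6540589 ]), 'ft_torque': array([-0.00118205, -0.00982889,  0.05115193]), 'finger_gap': 0.08539412613007238} 0.017
side {'camera_matrix': [[365.9283, 0.0, 258.3526], [0.0, 365.9283, 194.3417], [0.0, 0.0, 1.0]], 'dist_coeffs': [0.0081, 0.0, 0.0, 0.0, 0.0], 'origin': [0.3852, -0.2948, 0.7107], 'attitude': [-0.3646, 0.9199, -0.1303, 0.0627]}
top {'camera_matrix': [[350.59, 0.0, 257.7672], [0.0, 350.59, 189.361], [0.0, 0.0, 1.0]], 'dist_coeffs': [-0.0662, 0.0, 0.0, 0.0, 0.0], 'origin': [0.4446, 0.1819, 0.7741], 'attitude': [-0.0597, 0.7065, -0.7038, 0.0452]}
wrist {'camera_matrix': [[323.9759, 0.0, 253.2033], [0.0, 323.9759, 194.3227], [0.0, 0.0, 1.0]], 'dist_coeffs': [-0.0917, 0.0, 0.0, 0.0, 0.0], 'mount': [[-0.0006, -0.9547, -0.2975, 0.0765], [1.0, -0.0008, 0.0008, -0.0001], [-0.001, -0.2975, 0.9547, -0.1249], [0.0, 0.0, 0.0, 1.0]]}
```

View pics/side0.png

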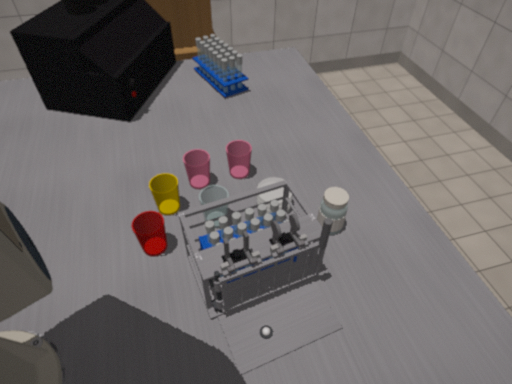

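View pics/top0.png

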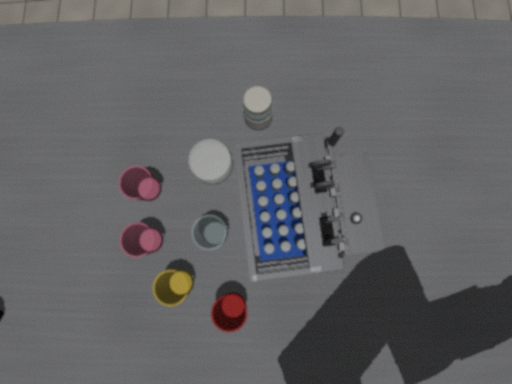

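View pics/wrist0.png

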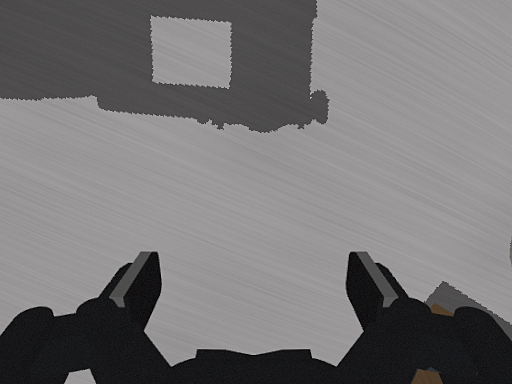

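The side view shows the carrier with its gate facing the camera (post near 325,230; click ball at 266,331). In the top view the carrier is around (285,210), with the post near (336,135). I'll zoom in.

```bash
cat > h.py <<'E'
import numpy as np,cv2
from scipy.spatial.transform import Rotation as R
def rot(q): return R.from_quat(np.roll(q,-1)).as_matrix()
def cam(c,s=None):
    if "mount" in c:
        T=np.eye(4);T[:3,:3]=rot(s["ee_rot"]);T[:3,3]=s["tcp_pos"];M=T@np.array(c["mount"]);return M[:3,:3],M[:3,3]
    return rot(np.array(c["attitude"])),np.array(c["origin"])
def ray(c,uv,s=None):
    Rm,o=cam(c,s);p=cv2.undistortPoints(np.array([[uv]],float),np.array(c["camera_matrix"]),np.array(c["dist_coeffs"]))[0,0]
    d=Rm@np.array([p[0],p[1],1]);return o,d/np.linalg.norm(d)
def onz(c,uv,z,s=None):
    o,d=ray(c,uv,s);return o+d*(z-o[2])/d[2]
def proj(c,P,s=None):
    Rm,o=cam(c,s);return cv2.projectPoints(np.array([Rm.T@(np.array(P,float)-o)]),np.zeros(3),np.zeros(3),np.array(c["camera_matrix"]),np.array(c["dist_coeffs"]))[0][0,0]
def crop(im,x0,y0,x1,y1,k,fn): cv2.imwrite(fn,cv2.resize(im[y0:y1,x0:x1,::-1],None,fx=k,fy=k,interpolation=cv2.INTER_CUBIC))
E
python3 - <<'E'
from bench import env
from h import *
c=env.capture("top");crop(c["image"],230,110,390,290,3.3,"pics/t1.png")
print(rot(c["attitude"]).round(2).tolist())
for uv in [(336,130),(317,165),(321,185),(330,215),(330,242)]: print(uv,onz(c,uv,.213).round(4))
c=env.capture("side");crop(c["image"],170,170,360,370,3,"pics/s1.png")
E
```

```text
[[0.01, -0.99, 0.15], [-1.0, -0.0, 0.02], [-0.02, -0.15, -0.99]]
(336, 130) [0.6286 0.0642 0.213 ]
(317, 165) [0.569  0.0971 0.213 ]
(321, 185) [0.536  0.0913 0.213 ]
(330, 215) [0.4874 0.0779 0.213 ]
(330, 242) [0.4446 0.0789 0.213 ]
```

View pics/t1.png

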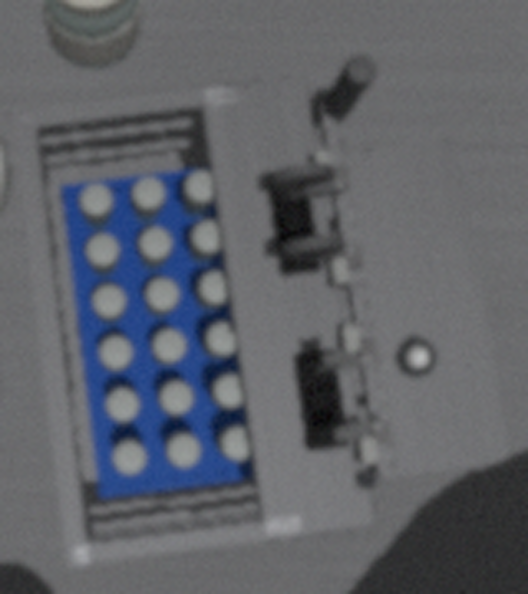

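View pics/s1.png

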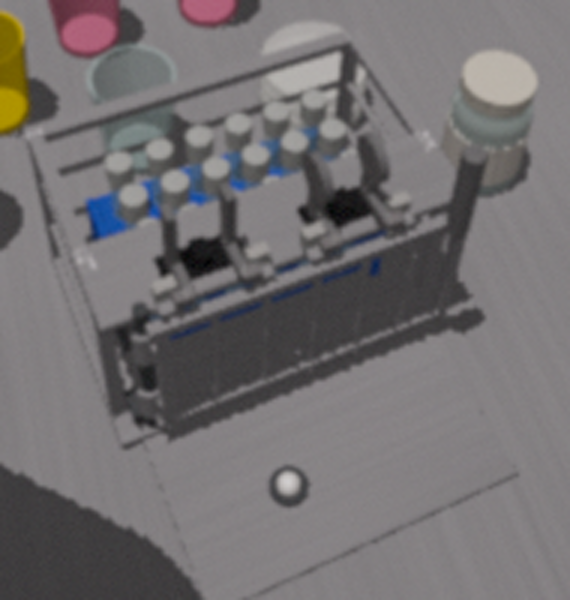

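```bash
python3 - <<'E'
from bench import env
from h import *
t=env.capture("top");s=env.capture("side")
T=lambda x,y:(230+x/3.3-.35,110+y/3.3-.35); S=lambda x,y:(170+x/3-.33,170+y/3-.33)
def tri(a,b):
    o1,d1=ray(t,a);o2,d2=ray(s,b);A=np.c_[d1,-d2];l=np.linalg.lstsq(A,o2-o1,rcond=None)[0]
    p,q=o1+l[0]*d1,o2+l[1]*d2;return ((p+q)/2).round(4),np.linalg.norm(p-q).round(4)
print("post",tri(T(361,66),S(473,152)),onz(t,T(361,66),.216),onz(s,S(473,152),.216))
cs=[onz(t,T(*p),.15) for p in [(222,95),(283,525),(82,553)]];print("corners",np.round(cs,4))
print("side corners",[onz(s,S(*p),.15).round(4) for p in [(430,140),(88,262),(38,130),(345,45)]])
print("ball",onz(t,T(417,356),.006),onz(s,S(288,486),.006))
E
```

```text
post (array([0.6283, 0.0596, 0.2147]), np.float64(0.0008)) [0.62826079 0.059762   0.216     ] [0.62721841 0.05857178 0.216     ]
corners [[0.6329 0.1235 0.15  ]
 [0.3982 0.0937 0.15  ]
 [0.3832 0.1999 0.15  ]]
side corners [array([0.636, 0.123, 0.15 ]), array([0.3997, 0.0896, 0.15  ]), array([0.3864, 0.2018, 0.15  ]), array([0.611 , 0.2229, 0.15  ])]
ball [ 0.49768996 -0.01742175  0.006     ] [ 0.4976395 -0.0180368  0.006    ]
```

Emit:
step_arm(
  moves=[
    [[0.6,-0.6,-0.4,0,0,-1.2,1],[1.3,-1.3,-0.8,0,0,-2.4,1],[2.0,-2.0,-1.2,0,0,-3.6,1],[2.7,-2.7,-1.6,0,0,-4.8,1],[3.4,-3.4,-2.0,0,0,-6.0,1]],
  ],
)

```text
t: 0.98
tcp_pos: [0.3533, -0.3081, 0.3669]
ee_rot: [0.0, 0.867, 0.498, 0.0]
wrist_force: [1.4, 0.6, 0.4]
finger_gap: 0.0852
```

```bash
cat >> h.py <<'E'
def delta(s,P,ang):
    """target TCP P, tool x heading ang (deg world), z down -> units"""
    Rm=rot(s["ee_rot"]);a=np.deg2rad(ang)
    x=np.array([np.cos(a),np.sin(a),0]);z=np.array([0,0,-1]);Rt=np.c_[x,np.cross(z,x),z]
    d=Rm.T@(np.array(P)-s["tcp_pos"])/.06;r=np.rad2deg(R.from_matrix(Rm.T@Rt).as_rotvec())/6
    print("t",s["t"],"pos",s["tcp_pos"].round(4),"F",s["wrist_force"].round(1),"gap",round(s["finger_gap"],4),"delta",d.round(2),"rot",r.round(2),"q",s["q"].round(2))
E
python3 -c "
from bench import env
from h import *
delta(env.sense(),[.51,.07,.37],97.2)"
```

```text
t 0.975 pos [ 0.3533 -0.3081  0.3669] F [1.4 0.6 0.4] gap 0.0852 delta [ 6.76 -0.92 -0.05] rot [ 0.01  0.   -6.24] q [-0.72  0.    1.8   0.    1.34 -0.19]
```

Emit:
step_arm(
  moves=[
    [[1.0,-0.1,0,0,0,-1.0,1],[2.0,-0.3,0,0,0,-2.1,1],[3.0,-0.4,0,0,0,-3.2,1],[4.0,-0.5,0,0,0,-4.2,1],[5.0,-0.7,0,0,0,-5.2,1]],
  ],
)

```text
t: 1.6
tcp_pos: [0.4696, -0.0281, 0.3662]
ee_rot: [0.0, 0.701, 0.713, 0.0]
wrist_force: [0.8, -0.4, 0.2]
finger_gap: 0.0854
```

```bash
python3 -c "
from bench import env
from h import *
delta(env.sense(),[.51,.07,.37],97.2)"
```

```text
t 1.6 pos [ 0.4696 -0.0281  0.3662] F [ 0.8 -0.4  0.2] gap 0.0854 delta [ 1.62  0.7  -0.06] rot [ 0.01  0.   -1.04] q [-0.06  0.    1.8  -0.    1.34 -0.08]
```

Emit:
step_arm(
  moves=[
    [[0.8,0.3,0,0,0,-0.5,1],[1.6,0.7,0,0,0,-1.0,1],[1.6,0.7,0,0,0,-1.0,1]],
  ],
)

```text
t: 1.98
tcp_pos: [0.5106, 0.0694, 0.3657]
ee_rot: [-0.0, 0.663, 0.749, 0.0]
wrist_force: [-0.6, -1.0, 0.6]
finger_gap: 0.0854
```

```bash
python3 -c "
from bench import env
from h import *
s=env.sense();c=env.capture('wrist');cv2.imwrite('pics/w1.png',cv2.resize(c['image'][:,:,::-1],None,fx=1.5,fy=1.5,interpolation=cv2.INTER_CUBIC))
delta(s,[.51,.07,.37],97.2)"
```

```text
t 1.975 pos [0.5106 0.0694 0.3657] F [-0.6 -1.   0.6] gap 0.0854 delta [ 0.01 -0.01 -0.07] rot [ 0.   -0.01 -0.04] q [0.13 0.08 1.72 0.   1.34 0.01]
```

View pics/w1.png

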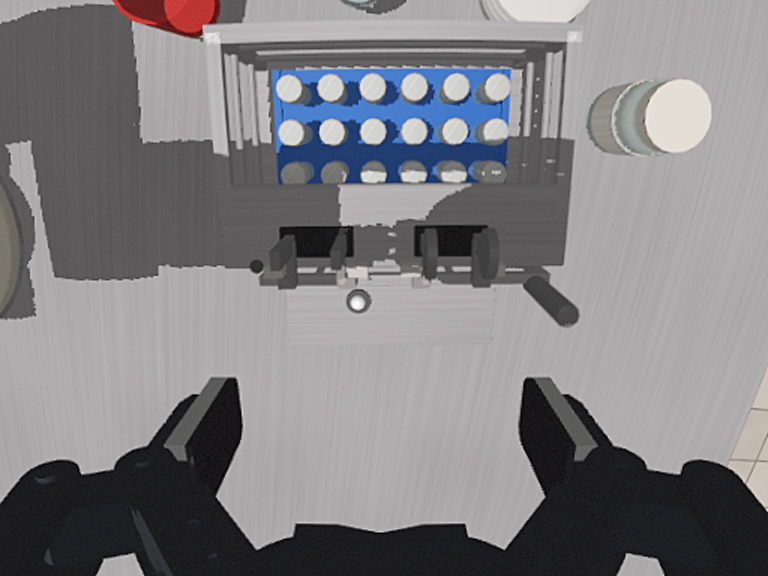

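Wrist view: the round pads are the right catch (discs near 430,250 and 487,255), towards the post (565,310). The straight tabs are the left catch (283,260 and 338,260). I'll zoom in to measure.

```bash
python3 -c "
from bench import env
from h import *
c=env.capture('wrist');crop(c['image'],160,140,400,235,3.3,'pics/w2.png')"
```

```text
(no output)
```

View pics/w2.png

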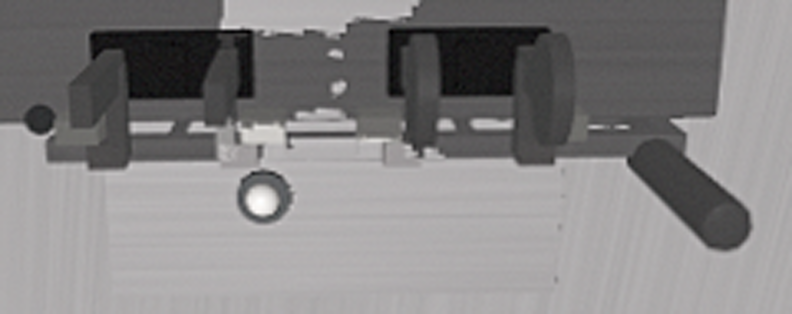

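```bash
cat > m.py <<'E'
from bench import env
from h import *
s=env.sense();c=env.capture("wrist")
W=lambda x,y:(160+x/3.3-.35,140+y/3.3-.35)
r=onz(c,W(578,85),.210,s);l=onz(c,W(70,104),.211,s);p=onz(c,W(725,228),.216,s)
print(r,l,p,np.linalg.norm(r-l)); 
# far ends of plate front edges z .15
a=onz(c,W(0,124),.15,s);b=onz(c,W(715,115),.15,s);print("plate edge",a,b,np.rad2deg(np.arctan2(*(b-a)[1::-1])))
t=env.capture("top")
# back tray corners at (210,36),(573,36) in 1.5x
a=onz(c,(211/1.5,37/1.5),.15,s);b=onz(c,(574/1.5,37/1.5),.15,s);print("back",a,b,np.linalg.norm(a-b),np.rad2deg(np.arctan2(*(b-a)[1::-1])))
print("hinge",onz(c,W(40,119),.15,s),"ball",onz(c,W(263,198),.006,s))
for n,px in dict(rin=(440,85),routbot=(405,85),lin=(240,85)).items(): print(n,onz(c,W(*px),.211,s))
E
python3 m.py
```

```text
[0.58002535 0.09061089 0.21      ] [0.44475613 0.06947133 0.211     ] [0.6271071  0.05707449 0.216     ] 0.1369147339493772
plate edge [0.40960262 0.0440356  0.15      ] [0.64468714 0.07517392 0.15      ] 7.545240501725327
back [0.38341429 0.19657954 0.15      ] [0.6191779  0.22521769 0.15      ] 0.2374965800731355 6.925775322411465
hinge [0.42284705 0.0472848  0.15      ] ball [ 0.49803145 -0.01946079  0.006     ]
rin [0.54283714 0.0862946  0.211     ]
routbot [0.53353894 0.08517354 0.211     ]
lin [0.48980363 0.07997021 0.211     ]
```

```bash
python3 - <<'E'
from bench import env
from h import *
s=env.sense();w=env.capture("wrist");t=env.capture("top")
im=t["image"];crop(im,300,140,360,270,4.5,"pics/t2.png")
xc=np.array([-.125,.992,0]);u=np.array([.992,.125,0])
B=np.array([.5585,.077,.195])
for nm,o in dict(asis=0,shift=.010).items():
  for k in (-1,1):
    for e in (-.016,0,.016):
      P=B+xc*(o+e)+u*k*.019; print(nm,k,e,"wrist crop",((proj(w,P,s)-[160,140]+.35)*3.3).round(0),"top crop",((proj(t,P)-[300,140]+.35)*4.5).round(0))
E
```

```text
asis -1 -0.016 wrist crop [416. 162.] top crop [176. 197.]
asis -1 0 wrist crop [417. 108.] top crop [133. 202.]
asis -1 0.016 wrist crop [418.  52.] top crop [ 91. 207.]
asis 1 -0.016 wrist crop [547. 161.] top crop [160.  98.]
asis 1 0 wrist crop [550. 107.] top crop [118. 103.]
asis 1 0.016 wrist crop [553.  52.] top crop [ 76. 108.]
shift -1 -0.016 wrist crop [417. 128.] top crop [149. 200.]
shift -1 0 wrist crop [418.  73.] top crop [107. 205.]
shift -1 0.016 wrist crop [419.  17.] top crop [ 64. 211.]
shift 1 -0.016 wrist crop [549. 127.] top crop [134. 101.]
shift 1 0 wrist crop [552.  72.] top crop [ 92. 106.]
shift 1 0.016 wrist crop [555.  16.] top crop [ 49. 111.]
```

View pics/t2.png

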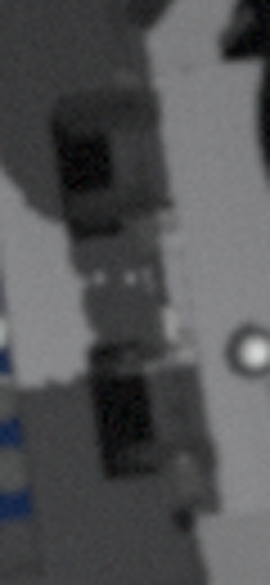

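```bash
python3 -c "
from bench import env
from h import *
delta(env.sense(),[.5595,.083,.28],97.2)"
```

```text
t 2.275 pos [0.5093 0.0655 0.3661] F [-0.6 -1.1  0.2] gap 0.0855 delta [0.19 0.86 1.43] rot [ 0.    0.   -0.09] q [ 0.13  0.08  1.72 -0.    1.34  0.01]
```

```bash
python3 -c "
from bench import env
from h import *
for i in range(3):
  s=env.sense();print(s['t'],s['tcp_pos'],s['joint_vel'].round(3))"
```

```text
2.275 [0.50934901 0.06546377 0.36607301] [-0.004  0.002 -0.002  0.002 -0.002 -0.   ]
2.275 [0.50934901 0.06546377 0.36607301] [-0.004  0.002 -0.002  0.002 -0.002 -0.   ]
2.275 [0.50934901 0.06546377 0.36607301] [-0.004  0.002 -0.002  0.002 -0.002 -0.   ]
```

Emit:
step_arm(
  moves=[
    [[0.1,0.4,0.7,0,0,-0.1,0.9],[0.2,0.9,1.4,0,0,-0.1,0.75],[0.2,0.9,1.4,0,0,-0.1,0.75],[0.2,0.9,1.4,0,0,-0.1,0.75]],
  ],
)

```text
t: 2.78
tcp_pos: [0.5617, 0.084, 0.2827]
ee_rot: [0.0, 0.661, 0.751, -0.0]
wrist_force: [-0.2, -0.1, 0.6]
finger_gap: 0.0641
```

```bash
python3 -c "
from bench import env
from h import *
s=env.sense();c=env.capture('wrist');crop(c['image'],60,60,460,250,2,'pics/w3.png')
delta(s,[.5595,.083,.2],97.2);delta(env.sense(),[.5595,.083,.2],97.2)
for k in (-1,1):
  for v in (-.016,.016): print(k,v,(proj(c,[.5595+k*.019*.992-v*.125,.083+k*.019*.125+v*.992,.195],s)-[60,60]).round(1)*2)"
```

```text
t 2.775 pos [0.5617 0.084  0.2827] F [-0.2 -0.1  0.6] gap 0.0641 delta [-0.01 -0.04  1.38] rot [0.   0.   0.01] q [ 0.15  0.23  1.72 -0.    1.19  0.02]
t 2.825 pos [0.5619 0.0841 0.2834] F [-0.1 -0.8 -0.7] gap 0.0642 delta [-0.01 -0.04  1.39] rot [0.01 0.   0.01] q [ 0.15  0.23  1.72 -0.    1.19  0.02]
-1 -0.016 [325.4 339.4]
-1 0.016 [322.8 253.2]
1 -0.016 [431.8 339.6]
1 0.016 [434.  253.4]
```

View pics/w3.png

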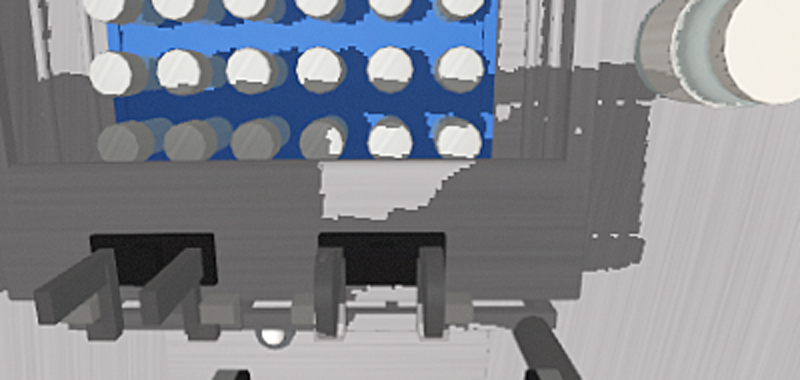

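Emit:
step_arm(
  moves=[
    [[0,-0.04,0.5,0,0,0,0.75],[0,-0.04,1.0,0,0,0,0.75],[0,-0.04,1.42,0,0,0,0.75],[0,-0.04,1.42,0,0,0,0.75]],
  ],
)

```text
t: 3.32
tcp_pos: [0.5587, 0.084, 0.1969]
ee_rot: [-0.0, 0.661, 0.751, -0.0]
wrist_force: [0.1, -0.0, -0.3]
finger_gap: 0.0639
```

```bash
python3 -c "
from bench import env
from h import *
s=env.sense();delta(s,[.5595,.083,.197],97.2)
c=env.capture('wrist');cv2.imwrite('pics/w4.png',c['image'][:,:,::-1])
c=env.capture('side');crop(c['image'],170,150,360,300,4,'pics/s4.png')"
```

```text
t 3.325 pos [0.5587 0.084  0.1969] F [ 0.1 -0.  -0.3] gap 0.0639 delta [-0.02  0.01 -0.  ] rot [-0.01  0.    0.02] q [ 0.15  0.32  1.81 -0.    1.01  0.02]
```

View pics/w4.png

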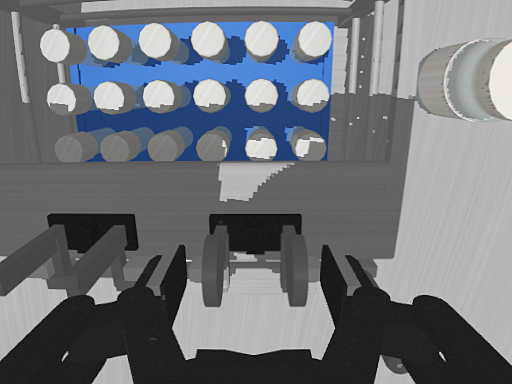

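View pics/s4.png

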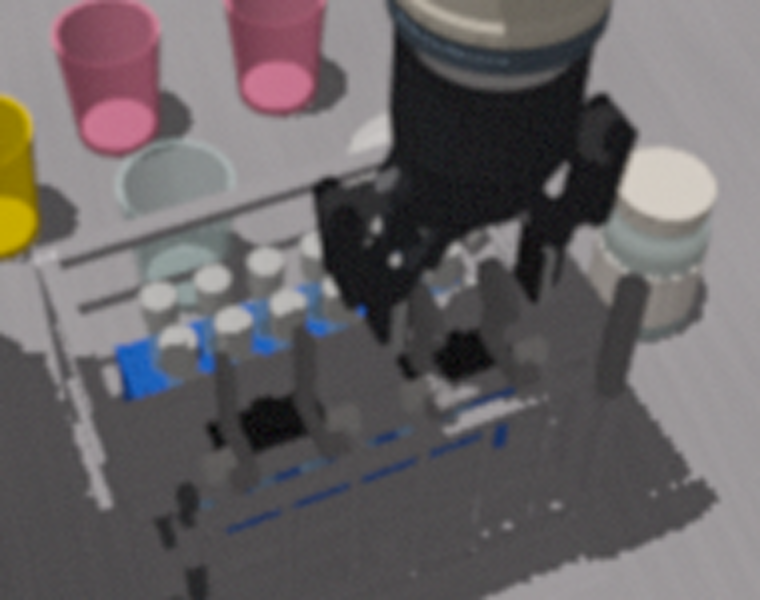

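Emit:
step_arm(
  moves=[
    [[0,0,0,0,0,0,0.55],[0,0,0,0,0,0,0.4],[0,0,0,0,0,0,0.25],[0,0,0,0,0,0,0.25],[0,0,0,0,0,0,0.25]],
  ],
)

```text
t: 4.05
tcp_pos: [0.5596, 0.0845, 0.1988]
ee_rot: [0.0, 0.66, 0.751, 0.0]
wrist_force: [-6.4, -1.0, 15.1]
finger_gap: 0.0222
```

```bash
python3 -c "
from bench import env
from h import *
s=env.sense();delta(s,[.5595,.083,.197],97.2)
c=env.capture('wrist');cv2.imwrite('pics/w5.png',c['image'][:,:,::-1])"
```

```text
t 4.05 pos [0.5596 0.0845 0.1988] F [-6.4 -1.  15.1] gap 0.0222 delta [-0.02 -0.    0.03] rot [0.01 0.   0.02] q [ 0.15  0.31  1.81 -0.    1.02  0.02]
```

View pics/w5.png

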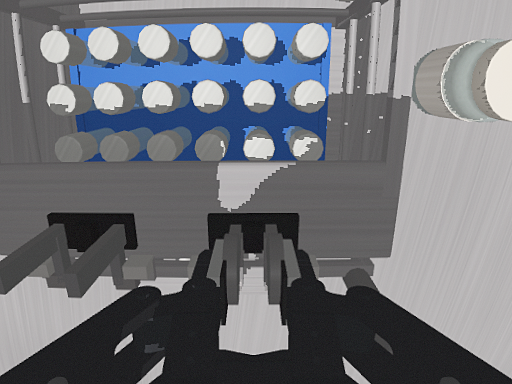

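Emit:
step_arm(
  moves=[
    [[0,0,0,0,0,0,0.1],[0,0,0,0,0,0,0.1],[0,0,0,0,0,0,0.1]],
  ],
)

```text
t: 4.47
tcp_pos: [0.5595, 0.0845, 0.1989]
ee_rot: [0.0, 0.66, 0.751, 0.0]
wrist_force: [-7.7, -0.6, 16.5]
finger_gap: 0.0207
```

```bash
python3 -c "
from bench import env
from h import *
s=env.sense();delta(s,[.5595,.083,.197],97.2)
c=env.capture('wrist');crop(c['image'],150,180,350,330,4,'pics/w6.png')"
```

```text
t 4.475 pos [0.5595 0.0845 0.1989] F [-7.7 -0.6 16.5] gap 0.0207 delta [-0.02 -0.    0.03] rot [0.01 0.   0.02] q [ 0.15  0.31  1.81 -0.    1.02  0.02]
```

View pics/w6.png

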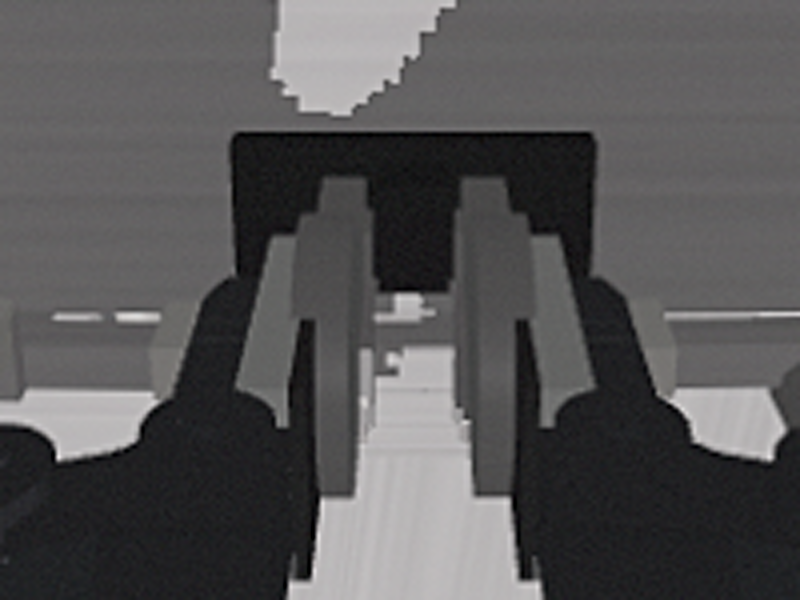

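Emit:
step_arm(
  moves=[
    [[0,0,0,0,0,0,0.5],[0,0,0,0,0,0,0.75],[0,0,-0.2,0,0,0,0.75],[0,0,-0.7,0,0,0,0.75],[0,0,-1.2,0,0,0,0.75]],
  ],
)

```text
t: 5.15
tcp_pos: [0.5596, 0.0845, 0.2701]
ee_rot: [0.0, 0.66, 0.751, 0.0]
wrist_force: [1.4, -0.1, -0.2]
finger_gap: 0.0638
```

Emit:
step_arm(
  moves=[
    [[0,-0.5,0,0,0,0,0.75],[0,-1.1,0,0,0,0,0.75],[0,-1.58,0,0,0,0,0.75],[0,-1.58,0,0,0,0,0.75],[0,-1.58,0,0,0,0,0.75]],
  ],
)

```text
t: 5.78
tcp_pos: [0.4664, 0.0725, 0.2696]
ee_rot: [0.001, 0.66, 0.751, 0.001]
wrist_force: [0.5, -0.5, 0.1]
finger_gap: 0.0639
```

```bash
python3 -c "
from bench import env
from h import *
s=env.sense();c=env.capture('wrist');cv2.imwrite('pics/w7.png',cv2.resize(c['image'][:,:,::-1],None,fx=1.5,fy=1.5))
delta(s,[.4653,.0726,.197],97.2)
print(proj(c,[.4653,.0726,.195],s)*1.5)"
```

```text
t 5.775 pos [0.4664 0.0725 0.2696] F [ 0.5 -0.5  0.1] gap 0.0639 delta [ 0.   -0.02  1.21] rot [ 0.02 -0.    0.02] q [0.15 0.09 1.93 0.   1.13 0.02]
[375.95137071 321.17040198]
```

View pics/w7.png

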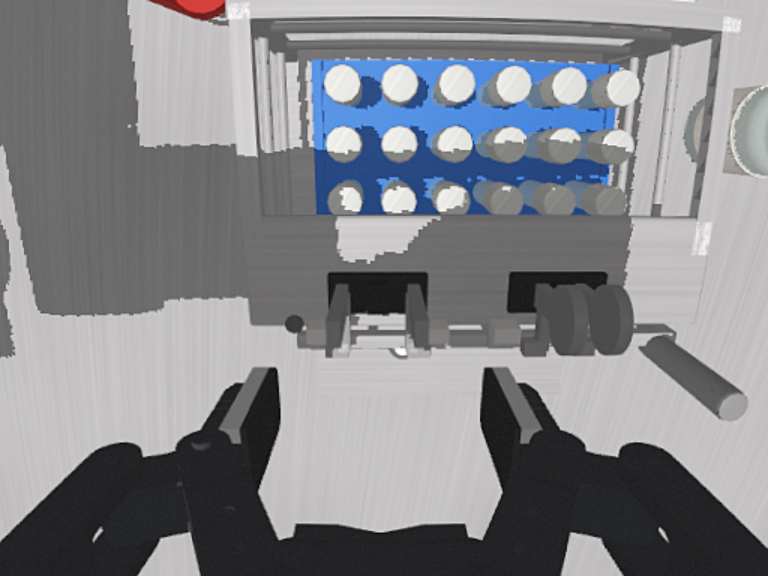

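```bash
python3 -c "
from bench import env
from h import *
s=env.sense();c=env.capture('wrist');crop(c['image'],190,170,330,250,5,'pics/w8.png')
for e in (-.006,.006):
  for k in (-.022,-.016,.016,.022): print(e,k,((proj(c,[.4653+k*.992-e*.125,.0726+.125*k+.992*e,.211],s)-[190,170]+.4)*5).round())"
```

```text
-0.006 -0.022 [126. 314.]
-0.006 -0.016 [174. 315.]
-0.006 0.016 [434. 315.]
-0.006 0.022 [482. 315.]
0.006 -0.022 [122. 223.]
0.006 -0.016 [172. 224.]
0.006 0.016 [436. 224.]
0.006 0.022 [486. 224.]
```

View pics/w8.png

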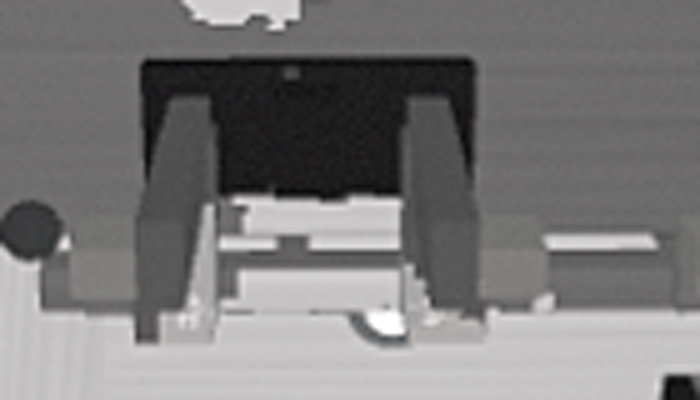

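Emit:
step_arm(
  moves=[
    [[0,-0.01,0.4,0,0,0,0.75],[0,-0.01,0.8,0,0,0,0.75],[0,-0.01,1.19,0,0,0,0.75],[0,-0.01,1.19,0,0,0,0.6],[0,-0.01,1.19,0,0,0,0.5]],
  ],
)

```text
t: 6.5
tcp_pos: [0.4655, 0.0724, 0.1979]
ee_rot: [0.0, 0.66, 0.751, 0.0]
wrist_force: [-1.0, -1.3, -0.8]
finger_gap: 0.0428
```

Emit:
step_arm(
  moves=[
    [[0,0,0,0,0,0,0.4],[0,0,0,0,0,0,0.25],[0,0,0,0,0,0,0.1],[0,0,0,0,0,0,0.1],[0,0,0,0,0,0,0.1]],
  ],
)

```text
t: 7.12
tcp_pos: [0.4653, 0.0723, 0.1993]
ee_rot: [0.0, 0.66, 0.751, 0.001]
wrist_force: [-6.6, -0.3, 15.7]
finger_gap: 0.0199
```

```bash
python3 -c "
from bench import env
from h import *
s=env.sense();delta(s,[.4653,.0726,.197],97.2)
c=env.capture('wrist');cv2.imwrite('pics/w9.png',cv2.resize(c['image'][:,:,::-1],None,fx=1.5,fy=1.5))"
```

```text
t 7.125 pos [0.4653 0.0723 0.1993] F [-6.6 -0.3 15.7] gap 0.0199 delta [0.   0.   0.04] rot [ 0.01 -0.    0.02] q [0.15 0.17 2.   0.   0.97 0.02]
```

View pics/w9.png

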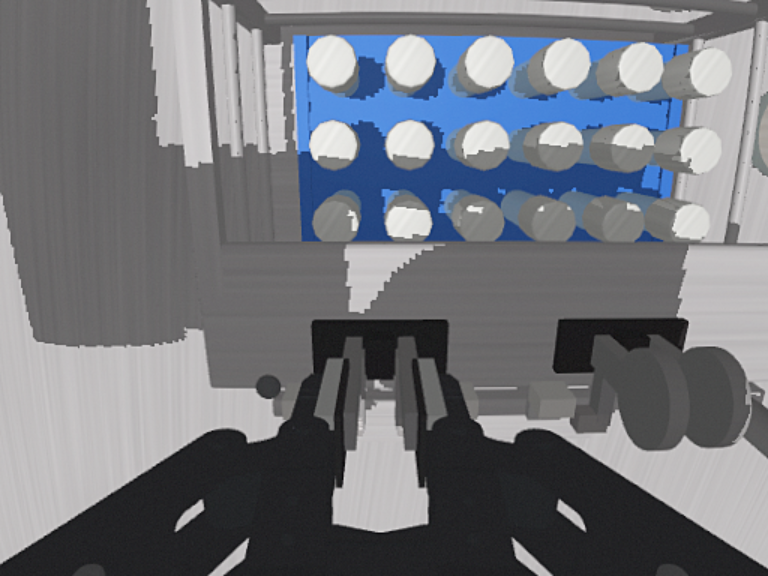

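Emit:
step_arm(
  moves=[
    [[0,0,0,0,0,0,0.4],[0,0,0,0,0,0,0.7],[0,0,-0.3,0,0,0,0.75],[0,0,-0.9,0,0,0,0.75],[0,0,-1.5,0,0,0,0.75]],
  ],
)

```text
t: 7.8
tcp_pos: [0.4648, 0.0723, 0.2882]
ee_rot: [-0.0, 0.66, 0.751, -0.0]
wrist_force: [0.4, 0.4, 0.2]
finger_gap: 0.0642
```

```bash
python3 -c "
from bench import env
from h import *
delta(env.sense(),[.6277,.059,.3],187.2)
c=env.capture('top');crop(c['image'],230,90,400,270,3.3,'pics/t5.png')"
```

```text
t 7.8 pos [0.4648 0.0723 0.2882] F [0.4 0.4 0.2] gap 0.0642 delta [-0.57  2.66 -0.2 ] rot [ -0.    -0.   -14.98] q [0.15 0.07 1.9  0.   1.17 0.02]
```

View pics/t5.png

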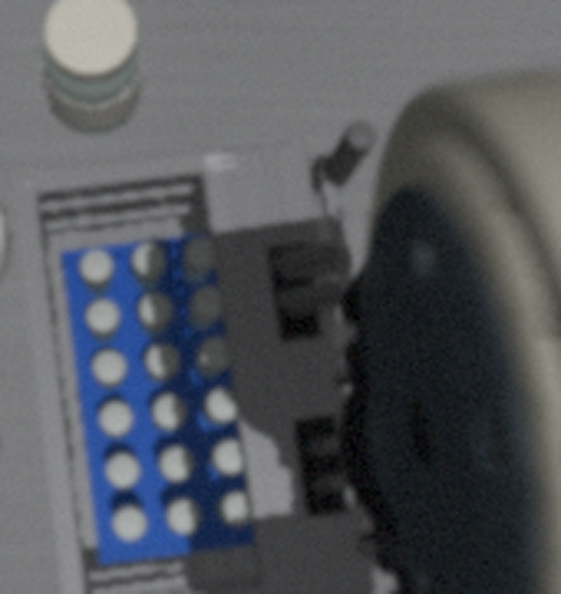

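Emit:
step_arm(
  moves=[
    [[-0.1,0.5,-0.2,0,0,-1.6,0.75],[-0.2,1.0,-0.2,0,0,-3.2,0.75],[-0.3,1.6,-0.2,0,0,-4.8,0.75],[-0.5,2.2,-0.2,0,0,-6.4,0.75],[-0.57,2.66,-0.2,0,0,-8.0,0.75]],
  ],
)

```text
t: 8.48
tcp_pos: [0.6291, 0.0583, 0.2989]
ee_rot: [0.0, 0.295, 0.955, -0.0]
wrist_force: [-0.4, 0.1, 0.5]
finger_gap: 0.0644
```

Emit:
step_arm(
  moves=[
    [[0,0,0,0,0,-1.6,0.75],[0,0,0,0,0,-3.2,0.75],[0,0,0,0,0,-4.8,0.75],[0,0,0,0,0,-6.4,0.75],[0,0,0,0,0,-7.0,0.75]],
  ],
)

```text
t: 9.1
tcp_pos: [0.6277, 0.0587, 0.299]
ee_rot: [-0.0, -0.066, 0.998, -0.0]
wrist_force: [-0.5, 0.7, 0.3]
finger_gap: 0.0639
```

```bash
python3 -c "
from bench import env
from h import *
s=env.sense();c=env.capture('wrist');cv2.imwrite('pics/w10.png',cv2.resize(c['image'][:,:,::-1],None,fx=1.5,fy=1.5))
delta(s,[.6277,.059,.197],187.2)
delta(env.sense(),[.6277,.059,.197],187.2)
print(proj(c,[.6277,.059,.216],s)*1.5,proj(c,[.6277,.059,.15],s)*1.5)"
```

```text
t 9.1 pos [0.6277 0.0587 0.299 ] F [-0.5  0.7  0.3] gap 0.0639 delta [-0.   0.   1.7] rot [-0.   -0.    0.06] q [ 0.09  0.32  1.57 -0.    1.26 -1.61]
t 9.15 pos [0.6277 0.0587 0.299 ] F [-0.6  0.7  0.3] gap 0.0644 delta [-0.   0.   1.7] rot [ 0.   -0.    0.07] q [ 0.09  0.32  1.57 -0.    1.26 -1.61]
[380.43464401 314.14869186] [380.39887217 275.46504276]
```

View pics/w10.png

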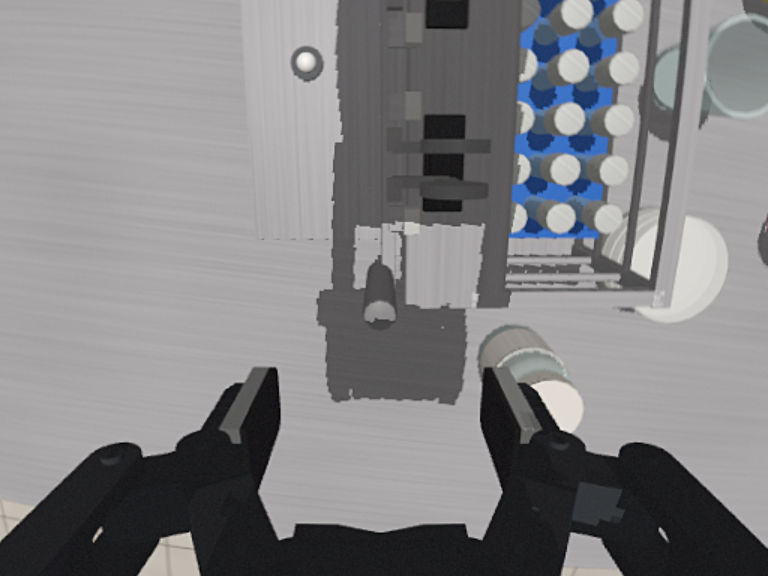

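Emit:
step_arm(
  moves=[
    [[0,0,0.6,0,0,0,0.75],[0,0,1.2,0,0,0,0.6],[0,0,1.7,0,0,0,0.5],[0,0,1.7,0,0,0,0.3],[0,0,1.7,0,0,0,0.2]],
  ],
)

```text
t: 9.78
tcp_pos: [0.6283, 0.0588, 0.1984]
ee_rot: [0.001, -0.064, 0.998, 0.0]
wrist_force: [-0.3, 0.5, 0.5]
finger_gap: 0.0173
```

Emit:
step_arm(
  moves=[
    [[0,0,0,0,0,0,0.1],[0,0,0,0,0,0,0.05],[0,0,0,0,0,0,0.05]],
  ],
)

```text
t: 10.15
tcp_pos: [0.6284, 0.0588, 0.1987]
ee_rot: [0.001, -0.064, 0.998, 0.0]
wrist_force: [-0.0, -1.1, 6.3]
finger_gap: 0.0146
```

```bash
cat > arc.py <<'E'
from bench import env
from h import *
import sys
H=np.array([.423,.047]);b0=3.4;r=.2055
s=env.sense();p=s["tcp_pos"][:2]-H
print("r",np.hypot(*p).round(4),"gate deg",b0-np.rad2deg(np.arctan2(p[1],p[0])))
for g in map(float,sys.argv[1:]):
    b=np.deg2rad(b0-g);print(g,end=" ");delta(s,[H[0]+r*np.cos(b),H[1]+r*np.sin(b),.197],187.2-g)
E
python3 arc.py 0 10 20 30
```

```text
r 0.2058 gate deg 0.12028020159993646
0.0 t 10.15 pos [0.6284 0.0588 0.1987] F [-0.  -1.1  6.3] gap 0.0146 delta [0.   0.01 0.03] rot [-0.    0.02  0.02] q [ 0.09  0.41  1.67 -0.    1.06 -1.61]
10.0 t 10.15 pos [0.6284 0.0588 0.1987] F [-0.  -1.1  6.3] gap 0.0146 delta [ 0.1  -0.58  0.03] rot [0.   0.02 1.69] q [ 0.09  0.41  1.67 -0.    1.06 -1.61]
20.0 t 10.15 pos [0.6284 0.0588 0.1987] F [-0.  -1.1  6.3] gap 0.0146 delta [ 0.29 -1.15  0.03] rot [0.   0.02 3.36] q [ 0.09  0.41  1.67 -0.    1.06 -1.61]
30.0 t 10.15 pos [0.6284 0.0588 0.1987] F [-0.  -1.1  6.3] gap 0.0146 delta [ 0.58 -1.67  0.03] rot [0.01 0.02 5.02] q [ 0.09  0.41  1.67 -0.    1.06 -1.61]
```

Emit:
step_arm(
  moves=[
    [[0.02,-0.15,0,0,0,0.4,0.05],[0.04,-0.3,0,0,0,0.85,0.05],[0.1,-0.58,0,0,0,1.7,0.05],[0.19,-0.87,0,0,0,2.5,0.05],[0.29,-1.15,0,0,0,3.35,0.05]],
  ],
)

```text
t: 10.78
tcp_pos: [0.6196, -0.012, 0.1986]
ee_rot: [0.001, 0.112, 0.994, 0.0]
wrist_force: [-3.0, 2.0, 8.0]
finger_gap: 0.0145
```

```bash
python3 arc.py 20 25 30 35 40 45; python3 -c "
from bench import env
from h import *
c=env.capture('side');crop(c['image'],150,150,380,340,3.3,'pics/s6.png')"
```

```text
r 0.2053 gate deg 20.104858152042635
20.0 t 10.775 pos [ 0.6196 -0.012   0.1986] F [-3.  2.  8.] gap 0.0145 delta [-0.    0.01  0.03] rot [ 0.01  0.01 -0.02] q [-0.02  0.39  1.69  0.    1.05 -1.37]
25.0 t 10.775 pos [ 0.6196 -0.012   0.1986] F [-3.  2.  8.] gap 0.0145 delta [ 0.03 -0.29  0.03] rot [0.01 0.01 0.81] q [-0.02  0.39  1.69  0.    1.05 -1.37]
30.0 t 10.775 pos [ 0.6196 -0.012   0.1986] F [-3.  2.  8.] gap 0.0145 delta [ 0.09 -0.58  0.03] rot [0.01 0.01 1.65] q [-0.02  0.39  1.69  0.    1.05 -1.37]
35.0 t 10.775 pos [ 0.6196 -0.012   0.1986] F [-3.  2.  8.] gap 0.0145 delta [ 0.17 -0.87  0.03] rot [0.01 0.01 2.48] q [-0.02  0.39  1.69  0.    1.05 -1.37]
40.0 t 10.775 pos [ 0.6196 -0.012   0.1986] F [-3.  2.  8.] gap 0.0145 delta [ 0.28 -1.15  0.03] rot [0.01 0.01 3.31] q [-0.02  0.39  1.69  0.    1.05 -1.37]
45.0 t 10.775 pos [ 0.6196 -0.012   0.1986] F [-3.  2.  8.] gap 0.0145 delta [ 0.41 -1.42  0.02] rot [0.01 0.01 4.15] q [-0.02  0.39  1.69  0.    1.05 -1.37]
```

View pics/s6.png

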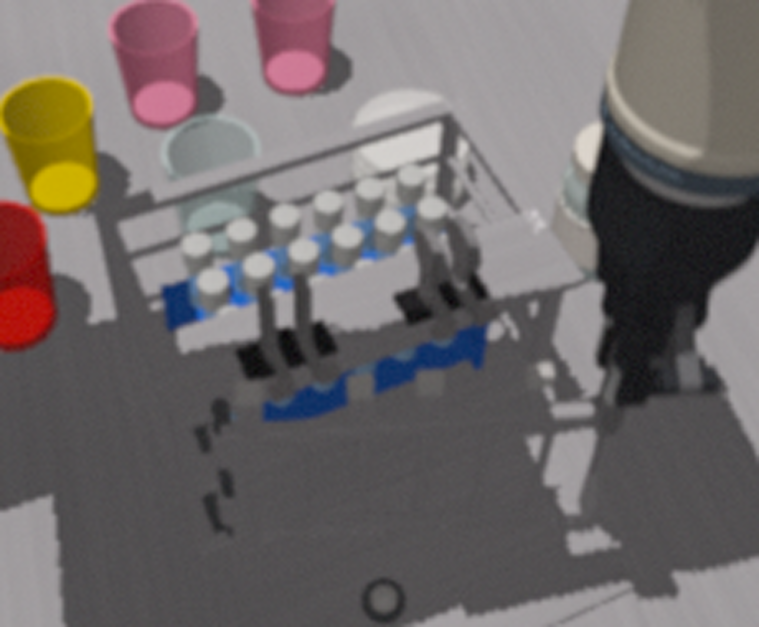

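The gate is opening with the post held, both catches are in, and forces are low. Carrying on along the arc.

Emit:
step_arm(
  moves=[
    [[0.03,-0.29,0,0,0,0.8,0.05],[0.09,-0.58,0,0,0,1.65,0.05],[0.17,-0.87,0,0,0,2.5,0.05],[0.28,-1.15,0,0,0,3.3,0.05],[0.41,-1.42,0,0,0,4.15,0.05]],
  ],
)

```text
t: 11.45
tcp_pos: [0.5763, -0.0888, 0.1986]
ee_rot: [0.0, 0.324, 0.946, 0.001]
wrist_force: [2.9, 20.2, 7.5]
finger_gap: 0.0148
```

```bash
python3 arc.py 45 50 55 60 65 70
```

```text
r 0.2048 gate deg 44.92743836200277
45.0 t 11.45 pos [ 0.5763 -0.0888  0.1986] F [ 2.9 20.2  7.5] gap 0.0148 delta [-0.01 -0.01  0.03] rot [ 0.02 -0.   -0.01] q [-0.16  0.34  1.77  0.    1.03 -1.07]
50.0 t 11.45 pos [ 0.5763 -0.0888  0.1986] F [ 2.9 20.2  7.5] gap 0.0148 delta [ 0.02 -0.3   0.03] rot [ 0.02 -0.    0.83] q [-0.16  0.34  1.77  0.    1.03 -1.07]
55.0 t 11.45 pos [ 0.5763 -0.0888  0.1986] F [ 2.9 20.2  7.5] gap 0.0148 delta [ 0.08 -0.6   0.03] rot [ 0.02 -0.01  1.66] q [-0.16  0.34  1.77  0.    1.03 -1.07]
60.0 t 11.45 pos [ 0.5763 -0.0888  0.1986] F [ 2.9 20.2  7.5] gap 0.0148 delta [ 0.16 -0.88  0.02] rot [ 0.02 -0.01  2.49] q [-0.16  0.34  1.77  0.    1.03 -1.07]
65.0 t 11.45 pos [ 0.5763 -0.0888  0.1986] F [ 2.9 20.2  7.5] gap 0.0148 delta [ 0.27 -1.16  0.02] rot [ 0.02 -0.01  3.33] q [-0.16  0.34  1.77  0.    1.03 -1.07]
70.0 t 11.45 pos [ 0.5763 -0.0888  0.1986] F [ 2.9 20.2  7.5] gap 0.0148 delta [ 0.4  -1.43  0.02] rot [ 0.02 -0.01  4.16] q [-0.16  0.34  1.77  0.    1.03 -1.07]
```

Emit:
step_arm(
  moves=[
    [[0.04,-0.29,0,0,0,0.8,0.05],[0.1,-0.58,0,0,0,1.65,0.05],[0.18,-0.87,0,0,0,2.5,0.05],[0.29,-1.15,0,0,0,3.3,0.05],[0.42,-1.42,0,0,0,4.15,0.05]],
  ],
)

```text
t: 12.08
tcp_pos: [0.5042, -0.1407, 0.1985]
ee_rot: [-0.0, 0.521, 0.854, 0.001]
wrist_force: [-1.2, 10.8, 11.1]
finger_gap: 0.0146
```

```bash
python3 arc.py 70 75 80 85 90
```

```text
r 0.2045 gate deg 69.9988404442493
70.0 t 12.075 pos [ 0.5042 -0.1407  0.1985] F [-1.2 10.8 11.1] gap 0.0146 delta [-0.02 -0.    0.03] rot [ 0.02 -0.01  0.01] q [-0.28  0.25  1.9   0.    0.99 -0.75]
75.0 t 12.075 pos [ 0.5042 -0.1407  0.1985] F [-1.2 10.8 11.1] gap 0.0146 delta [ 0.02 -0.3   0.02] rot [ 0.02 -0.01  0.84] q [-0.28  0.25  1.9   0.    0.99 -0.75]
80.0 t 12.075 pos [ 0.5042 -0.1407  0.1985] F [-1.2 10.8 11.1] gap 0.0146 delta [ 0.08 -0.59  0.02] rot [ 0.02 -0.01  1.68] q [-0.28  0.25  1.9   0.    0.99 -0.75]
85.0 t 12.075 pos [ 0.5042 -0.1407  0.1985] F [-1.2 10.8 11.1] gap 0.0146 delta [ 0.16 -0.88  0.02] rot [ 0.02 -0.01  2.51] q [-0.28  0.25  1.9   0.    0.99 -0.75]
90.0 t 12.075 pos [ 0.5042 -0.1407  0.1985] F [-1.2 10.8 11.1] gap 0.0146 delta [ 0.27 -1.16  0.02] rot [ 0.02 -0.02  3.34] q [-0.28  0.25  1.9   0.    0.99 -0.75]
```

Emit:
step_arm(
  moves=[
    [[0.05,-0.3,0,0,0,0.8,0.05],[0.11,-0.59,0,0,0,1.65,0.05],[0.19,-0.88,0,0,0,2.5,0.05],[0.3,-1.16,0,0,0,3.3,0.05],[0.3,-1.16,0,0,0,3.3,0.05]],
  ],
)

```text
t: 12.7
tcp_pos: [0.4342, -0.157, 0.1986]
ee_rot: [0.0, 0.659, 0.752, 0.001]
wrist_force: [1.2, 6.5, 7.6]
finger_gap: 0.0145
```

```bash
python3 arc.py 90; python3 -c "
from bench import env
from h import *
for n in ('side','top','wrist'):
  c=env.capture(n);cv2.imwrite('pics/%s9.png'%n,cv2.resize(c['image'][:,:,::-1],None,fx=1.5,fy=1.5))"
```

```text
r 0.2043 gate deg 90.24893991672477
90.0 t 12.7 pos [ 0.4342 -0.157   0.1986] F [1.2 6.5 7.6] gap 0.0145 delta [-0.02  0.01  0.03] rot [ 0.02 -0.01  0.05] q [-0.35  0.16  2.02  0.    0.96 -0.48]
```

View pics/side9.png

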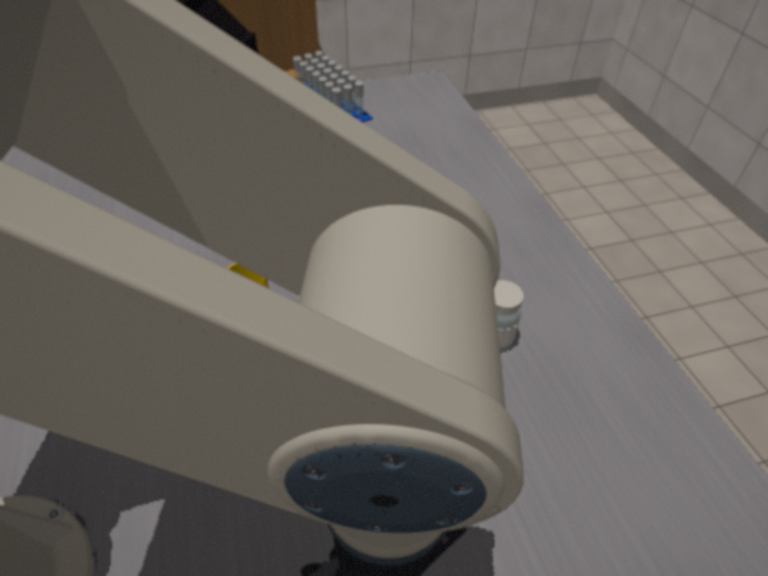

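View pics/wrist9.png

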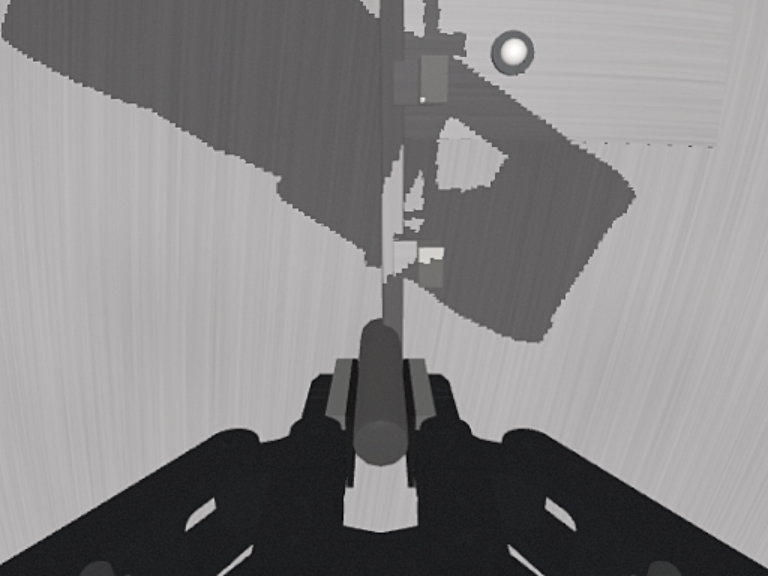

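View pics/top9.png

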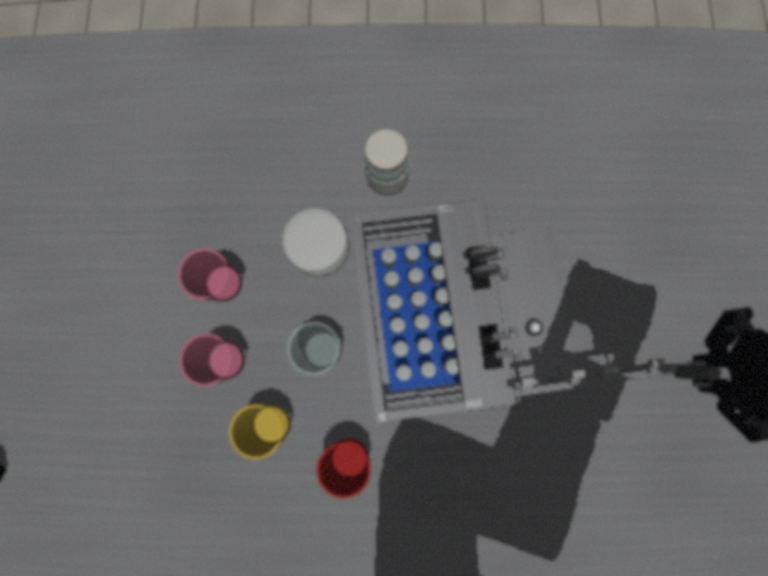

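The gate stands square to the front (vertical at column 390 in the wrist view) with the post gripped. In the top view both catches are in and the jar, beaker and dishes are where they were. I'll let it settle for a moment, then hand in.

Emit:
step_arm(
  moves=[
    [[0,0,0,0,0,0,0.05],[0,0,0,0,0,0,0.05],[0,0,0,0,0,0,0.05],[0,0,0,0,0,0,0.05]],
  ],
)

```text
t: 13.35
tcp_pos: [0.4353, -0.157, 0.1985]
ee_rot: [0.001, 0.659, 0.753, 0.001]
wrist_force: [0.6, 7.0, 9.9]
finger_gap: 0.0147
```

```bash
python3 arc.py 90; python3 -c "
from bench import env
print(env.close_job())"
```

```text
r 0.2043 gate deg 89.9571302567364
90.0 t 13.35 pos [ 0.4353 -0.157   0.1985] F [0.6 7.  9.9] gap 0.0147 delta [-0.02 -0.    0.03] rot [ 0.02 -0.01  0.07] q [-0.35  0.16  2.02  0.    0.96 -0.49]
the job is handed in; nothing more can be done
None
```

I squeezed the round-padded catch (the one nearer the post) fully in, then the straight-tabbed one. I then gripped the post, swung the gate past its click, and handed the job in at about 13.4 s, still holding it open.

- **Gate:** it stood at about 90° by the arm's position, which depends on my own estimate of where the hinge is. The wrist camera showed the gate in line with the tool and the post between the pads.
- **Catches:** the last top view shows both catches in. There is no direct reading of their travel. I judged them fully in because the fingers stalled on them and the pads looked about 20 mm apart, which fits 26 mm outside.
- **Forces:** the highest wrist force I read between moves was about 22 N, near the click. At the end it was about 12 N.
- **Surroundings:** in the last top view the jar, beaker and dishes look unmoved.

Two readings disagreed:
- **Finger opening:** it read 20–21 mm on the squeezed catches and 14.6 mm on the 16 mm post, both less than the true sizes. I put this down to the fingers flexing under grip.
- **Post radius:** it measured 204–206 mm along the swing, against the 206 mm given.

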